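# Load the padding press and feel its gap with a taper blade

## Task

Load the small press: stand the square steel block squarely in the pocket on top of its upper plate, then set the round steel disc centred on the block, and let go of both. Then take the taper blade by its upright tab, lay it flat on the bed in front of the press and slide it, thin end first and square to the plate's front edge, into the middle of the gap under the upper plate until it drags snugly and has lifted the loaded plate by a millimetre or two, no more than three. Finish while still holding the blade at that depth: do not let go of it, and leave the other things on the desk alone.

Things in the scene. Friction and masses are not known exactly. Their poses are not given: they have to be found in the camera images.
- press: fixed small press: grey bed 160 (x) by 110 mm, smooth steel top face 14 mm above the desk. Origin on the desk below the middle of the upper plate's front edge; x points into the gap (away from the robot), y left, z up. The bed reaches from x = -70 to +90 mm. Two pillars, up to 60 mm high, at x = 72, y = +-26 mm, stand behind the pocket: open the jaws along y over the pocket.
- lip (a point): middle of the lower front edge of the press's upper plate (aluminium, 86 long in x, 76 wide, 8 thick, level, 0.12 kg; slides freely straight up on the pillars; axes as the press). Its height over the bed's top face is the gap: 6 to 9 mm at rest, different every time.
- pocket (a point): centre of the floor of the square pocket on top of the upper plate, 36 mm behind the lip; axes as the press. The pocket is 41 x 41 mm inside, its walls 8 mm high and 6 mm thick.
- press_plate (a joint): lift of the upper plate off its stop collars, in m: 0 at rest, grows upward, hard stop at 0.008. Only the weight of the plate and of what stands on it holds it down.
- block_center (a point): centre of the loose square steel block, 36 x 36 x 40 mm high (z up), about 0.4 kg; sides along its x and y.
- disc_center (a point): centre of the loose round steel disc, 40 mm diameter, 22 mm high, lying flat, axis z; about 0.2 kg.
- blade_grip (a point): middle of the upright grip tab of the loose steel taper blade, 45 mm above the blade's flat underside. The tab is 12 mm thick (y), 32 long (x), from 14 to 62 mm above the underside. x points to the thin end. The blade is 20 mm wide, 151 long (tip 125 mm ahead of this point, rear end 26 mm behind), 0.15 kg.
- blade_tip (a point): middle of the blade's thin end, on its flat underside. The blade is 3 mm thick here and thickens evenly on its upper face to 14 mm at 90 mm behind the tip, then stays 14. It meets the plate's front edge 25 to 49 mm in; each further 8 mm lifts the loaded plate 1 mm, with a drag of about 5 to 18 N.
- eraser: small two-part eraser 18x52x12 mm, a bystander standing loose on the desk; origin under its centre
- sharpener_teal: oval sharpener 27x48x22 mm, a bystander standing loose on the desk; origin under its centre
- self_inking_stamp: black self-inking stamp 46x68x75 mm, a bystander standing loose on the desk; origin under its centre
- corrector_bottle: small white bottle 31x31x72 mm, a bystander standing loose on the desk; origin under its centre
- glue_stick: upright glue stick 27 across, 92 high mm, a bystander standing loose on the desk; origin under its centre
- clip_box: flat paper-clip box 52x64x21 mm, a bystander standing loose on the desk; origin under its centre

How it is judged:
By the outcome, as a careful person would: the job done as asked, in the order asked, and still so for the second after the job is handed in, while the arm keeps its last pose, push and grip.
It also fails if it takes over 72 s, if anything falls off the work surface, if the arm or the gripper's body presses on something with over 40 N, if the wrist force passes 120 N, or if a joint passes its speed limit or range.

## Robot

A 6-joint arm with a two-finger parallel gripper is mounted at the origin on a cart in front of the work surface, level with it; the furniture and walls round the work are solid. World frame = base frame: x ahead of the robot, y to its left, z up, the work surface at z = 0. Lengths are in m, angles in degrees, forces in N, time in s.
With the tool pointing down it reaches from about 0.325 to 0.85 m from the base axis. Payload 15.5 kg.
Tool frame: the origin (TCP) lies at the very end of the fingers, on their centre line; the grasp point (between the pads) lies behind it (bot.grip_point_offset is the z of the grasp point in the tool frame, in m); z points along the fingers, y is the line along which they close (so a half turn about z gives the same grasp; the last joint's range is limited). The gripper opens to 91 mm and grips with 3 to 60 N. Pads are 32 mm wide; open, the fingers measure 118 mm over their backs; the gripper's body (76 mm by 178 mm) begins 60 mm behind the grasp point.
Start: joints at [69.643, 28.281, 77.091, -0, 74.628, -5.472], TCP at [0.161, 0.604, 0.214] pointing down, gripper open.
Joint ranges: [-166.48, 166.48], [-47.26, 123.95], [12.59, 153.08], [-70.14, 250.14], [6.76, 159.57], [-176.63, 176.63]. Speed limits (degrees/s): [108.29, 108.29, 147.25, 172.46, 172.46, 172.46].

## Interface

Orientations are given as a 3x3 rotation matrix whose columns are the frame's x, y, z axes.
In Python, from bench import bot gives the robot as it stands.
- The arm moves only by the tool arm_command, never from a script. Its argument "commands" is a list of rows, each a list of 2 entries, a list of its own where there are three numbers: the shift along the tool's x, y, z in m, then the turn about the tool's z in degrees. A call has 1 to 20 rows; each row shifts and turns the commanded pose from where the row before left it, along the tool's axes as they then stand; what a row does not reach is not made up. A row lasts 1/10 s, in which the tool goes at most 50 mm and 8.59 degrees, less where a joint would pass 70% of its speed; a pose out of reach is approached as far as the arm can. A call is refused whole if a number of a shift passes 0.05 or a number of a turn 8.59, either way. A call with a gripper value outside its range is refused whole. "claw" is the opening, from 0 (shut) to 1 (fully open), set as the call begins (left out, the last holds). The fingers move at their own pace and stop on an object; the grip force is fixed at half the most. Time passes only in rows, so rows that do not move let the fingers close. It gives the time, the measured TCP pose, the force, the opening and the grip force at its end, in the units of the state.
- bot.get_obs(): the state, without advancing time (a new reading comes with each control period).
- bot.grab_frame(name): name is "side" or "top" or "wrist"; returns the picture (384x512x3 uint8, red, green, blue); there is no depth.
- bot.get_calibration(name): a dict with "fx", "fy", "cx", "cy" (pixels), "k1" (the pictures are not rectified: a ray, as slopes to the right and down, at radius r is drawn at 1 + k1 r^2 times it, then the intrinsics apply), "xyz" and "rotation" of the camera in the world; the wrist camera has in their place "hand_eye" (4x4, takes a point from camera to tool coordinates, whose origin is the TCP and whose axes are the flange's). Camera axes: x right, y down, z forward; pixel columns grow to the right and rows downward; lengths in m; the calibration is good to about 2 mm. A picture is of the moment at which its call begins: read the wrist's pose just before it. get_calibration takes no time and is no camera call.
- bot.job_done(): hands the job in; it is judged then, once.
The state is a dict: "time_s": time; "qpos": joint angles; "qd": joint speeds; "tau": joint torques, N m; "position": TCP position; "eef_rot": TCP orientation; "contact_force": force on the tool from outside, world axes, zero at the start; "torque": the same for the moment, N m; "finger_gap": finger opening in m; "finger_force": force on a finger pad.
Only numpy, scipy, OpenCV 4.12 (cv2) and the standard library are available. Lean on these libraries where they do the work, as an engineer would, in place of code of your own. Each camera call takes 0.05 s, during which the arm holds its last target. There are 200 camera calls.

## Working session

There is one attempt and no reset: what is moved stays moved. The work goes in short steps, Python scripts to look and compute and a tool call to move; the robot and the scene stay as the last step left them, time stands still between calls to the robot, and variables do not carry over. Pictures are saved under pics/ and viewed, at most 10 in all, crops included, and the job is handed in when it is done.

Besides the shell and the picture viewer there is one more tool, called after "Call:" by a JSON object that holds its "fn" and its "kwargs". arm_command: Moves the arm, as the interface text tells. Its arguments: {"type":"object","properties":{"commands":{"type":"array"},"claw":{"type":"number"}},"required":["commands"]}

```bash
mkdir -p pics; python3 - <<'E'
from bench import bot
import cv2,numpy as np
o=bot.get_obs(); print({k:np.round(v,4).tolist() for k,v in o.items()}, bot.grip_point_offset)
for n in("top","side"):
    f=bot.grab_frame(n); cv2.imwrite(f"pics/{n}0.png",f[...,::-1]); c=bot.get_calibration(n); print(n,{k:np.round(v,4).tolist() for k,v in c.items()})
f=bot.grab_frame("wrist");cv2.imwrite("pics/wrist0.png",f[...,::-1]);print({k:np.round(v,4).tolist() for k,v in bot.get_calibration("wrist").items()})
E
```

```text
{'time_s': 0.0, 'qpos': [69.6423, 28.3141, 77.1285, -0.0013, 74.6276, -5.4732], 'qd': [0.0314, -0.076, 0.0473, 0.0125, 0.0652, -0.0375], 'tau': [-0.0035, -87.8783, -38.1847, 0.0703, 0.0528, -0.0001], 'position': [0.1604, 0.6037, 0.2133], 'eef_rot': [[-0.9664, 0.2569, -0.0004], [0.2569, 0.9664, -0.0012], [0.0001, -0.0012, -1.0]], 'contact_force': [0.2867, -0.4095, 0.1649], 'torque': [-0.0352, 0.0209, 0.0128], 'finger_force': 0.0, 'finger_gap': 0.0912} -0.0188
top {'fx': 487.9016, 'fy': 487.9016, 'cx': 250.0556, 'cy': 189.373, 'k1': -0.1543, 'xyz': [0.3795, -0.0068, 1.8429], 'rotation': [[0.0288, -0.9974, 0.0665], [-0.9996, -0.0288, 0.0], [0.0019, -0.0665, -0.9978]]}
side {'fx': 375.5064, 'fy': 375.5064, 'cx': 254.7864, 'cy': 197.4732, 'k1': -0.0756, 'xyz': [0.5571, -1.0269, 0.5699], 'rotation': [[0.9991, 0.0131, -0.0412], [0.0427, -0.4471, 0.8934], [-0.0067, -0.8944, -0.4473]]}
{'fx': 308.528, 'fy': 308.528, 'cx': 253.2378, 'cy': 188.1808, 'k1': -0.0863, 'hand_eye': [[0.0006, -0.9635, -0.2678, 0.0753], [1.0, 0.0007, -0.0001, 0.0001], [0.0003, -0.2678, 0.9635, -0.1707], [0.0, 0.0, 0.0, 1.0]]}
```

View pics/top0.png

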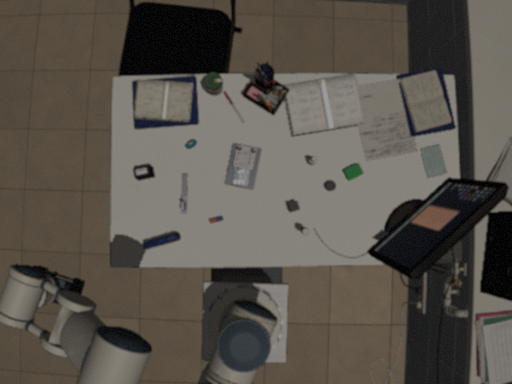

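View pics/side0.png

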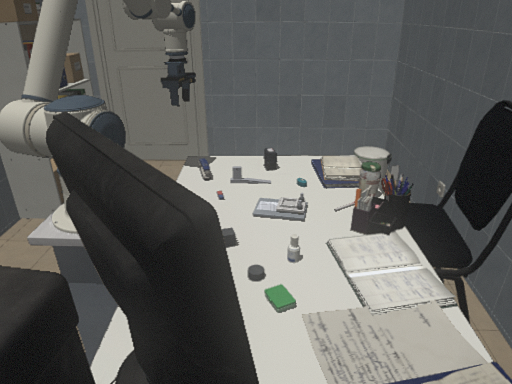

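The top view shows the press at (242,165), the blade at (184,193) with its tab at the lower end, the block at (292,205), the disc at (330,185), and the glue stick near (302,228). The side view agrees: block (228,237), disc (256,272), blade tab (237,173) at the near end.

```bash
cat > h.py <<'E'
from bench import bot
import cv2,numpy as np
def cam(n,o=None):
    c=bot.get_calibration(n)
    if n!="wrist": return c,np.array(c["xyz"]),np.array(c["rotation"])
    o=o or bot.get_obs(); H=np.array(c["hand_eye"]); R=np.array(o["eef_rot"])
    return c,R@H[:3,3]+np.array(o["position"]),R@H[:3,:3]
def und(c,uv):
    uv=np.atleast_2d(np.asarray(uv,float))
    d=(uv-[c["cx"],c["cy"]])/[c["fx"],c["fy"]]; s=d.copy()
    for _ in range(20): s=d/(1+c["k1"]*(s**2).sum(1,keepdims=True))
    return s
def onz(C,uv,z):
    c,p,R=C; s=und(c,uv); r=np.c_[s,np.ones(len(s))]@R.T
    z=np.broadcast_to(z,len(s))
    return p+r*((z-p[2])/r[:,2])[:,None]
def proj(C,P):
    c,p,R=C; q=(np.atleast_2d(P)-p)@R; s=q[:,:2]/q[:,2:]
    return s*(1+c["k1"]*(s**2).sum(1,keepdims=True))*[c["fx"],c["fy"]]+[c["cx"],c["cy"]]
def shot(name):
    o=bot.get_obs(); f=bot.grab_frame("wrist"); C=cam("wrist",o)
    cv2.imwrite(f"pics/{name}.png",f[...,::-1]); np.savez(f"pics/{name}.npz",pos=o["position"],rot=o["eef_rot"])
    return f,C
def load(name):
    d=np.load(f"pics/{name}.npz"); return cv2.imread(f"pics/{name}.png"),cam("wrist",dict(position=d["pos"],eef_rot=d["rot"]))
E
python3 - <<'E'
from h import *
C=cam("top")
for n,uv,z in [("press",(242,165),.03),("bladeTab",(183,208),.06),("bladeTip",(185,175),.01),("block",(292,205),.04),("disc",(330,185),.022),("clip",(353,172),.02),("glue",(302,228),.08),("bottle",(311,160),.06),("stamp",(144,172),.07),("eraser",(216,219),.01),("sharp",(190,143),.02),("blue",(160,241),.02)]:
    print(n,onz(C,uv,z).round(3)[0])
f=cv2.imread("pics/top0.png")[120:260,120:380]; cv2.imwrite("pics/t1.png",cv2.resize(f,None,fx=3,fy=3,interpolation=3))
E
```

```text
press [0.591 0.026 0.03 ]
bladeTab [0.423 0.237 0.06 ]
bladeTip [0.549 0.241 0.01 ]
block [ 0.446 -0.164  0.04 ]
disc [ 0.526 -0.307  0.022]
clip [ 0.578 -0.394  0.02 ]
glue [ 0.363 -0.198  0.08 ]
bottle [ 0.613 -0.228  0.06 ]
stamp [0.55  0.385 0.07 ]
eraser [0.387 0.118 0.01 ]
sharp [0.67  0.225 0.02 ]
blue [0.298 0.325 0.02 ]
```

View pics/t1.png

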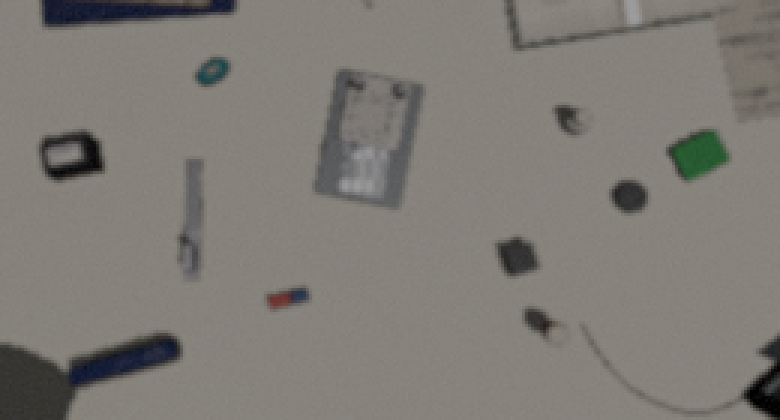

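View pics/wrist0.png

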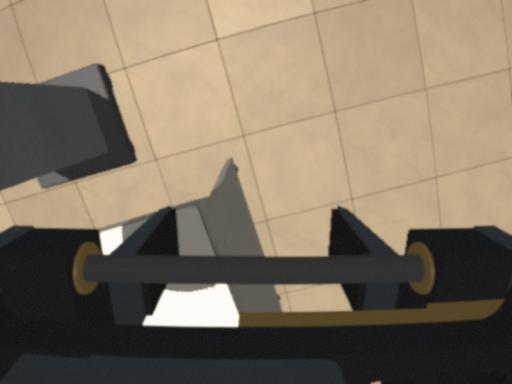

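The crop shows the press turned about -12°, with its open bed end towards the robot, and the blade nearly along +x with its tab at the robot end. The wrist view at the start shows only floor and desk corner. I'll fly past the blade, press and block taking wrist pictures.

Call:
{"fn": "arm_command", "kwargs": {"commands": [[[-0.041,-0.023,0],0],[[-0.041,-0.023,0],0],[[-0.041,-0.023,0],0],[[-0.041,-0.023,0],0],[[-0.041,-0.023,0],0],[[-0.041,-0.023,0],0],[[-0.041,-0.023,0],0],[[-0.041,-0.023,0],0],[[-0.041,-0.023,0],0],[[-0.041,-0.023,0],0],[[-0.041,-0.023,0],0],[[-0.041,-0.023,0],0],[[0,0,0],0],[[0,0,0],0]]}}

```text
time_s: 1.55
position: [0.5654, 0.2101, 0.2134]
eef_rot: [[-0.966, 0.259, -0.001], [0.259, 0.966, -0.0], [0.001, -0.0, -1.0]]
contact_force: [-1.2, -0.2, -0.4]
finger_gap: 0.0915
finger_force: 0.0
```

```bash
python3 - <<'E'
from h import *
f,C=shot("w_blade"); o=bot.get_obs(); print(o["position"],o["eef_rot"],o["time_s"])
E
```

```text
[0.56470313 0.2109283  0.2135754 ] [[-9.66277731e-01  2.57500422e-01 -9.38202845e-04]
 [ 2.57500481e-01  9.66278169e-01  5.93595090e-05]
 [ 9.21850025e-04 -1.84229912e-04 -9.99999558e-01]] 1.6
```

Call:
{"fn": "arm_command", "kwargs": {"commands": [[[-0.035,-0.035,0],0],[[-0.035,-0.035,0],0],[[-0.035,-0.035,0],0],[[-0.035,-0.035,0],0],[[-0.035,-0.03,0],0],[[0,0,0],0],[[0,0,0],0]]}}

```text
time_s: 2.3
position: [0.6902, 0.0023, 0.2135]
eef_rot: [[-0.966, 0.257, -0.001], [0.257, 0.966, 0.0], [0.001, 0.0, -1.0]]
contact_force: [-0.5, 0.7, -0.0]
finger_gap: 0.0912
finger_force: 0.0
```

```bash
python3 - <<'E'
from h import *
f,C=shot("w_press"); o=bot.get_obs(); print(o["position"],o["eef_rot"],o["time_s"])
a=cv2.imread("pics/w_blade.png");b=cv2.imread("pics/w_press.png")
cv2.imwrite("pics/wp.png",np.vstack([a[:290],b[:290]]))
E
```

```text
[0.68987474 0.00312919 0.21371605] [[-9.66704502e-01  2.55893832e-01 -8.67725646e-04]
 [ 2.55893540e-01  9.66704871e-01  4.34158739e-04]
 [ 9.49933152e-04  1.97657820e-04 -9.99999529e-01]] 2.35
```

View pics/wp.png

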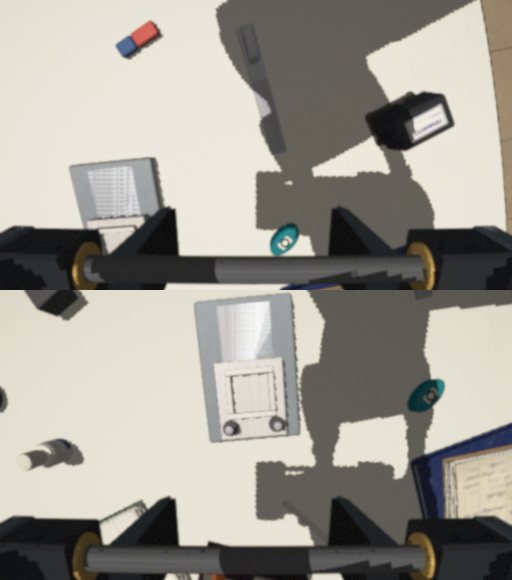

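The stacked picture shows the blade (tab at about (250,45), wide end up, tip at (272,150)) and, below, the press: bed corners about (195,12), (291,5), (209,151), (299,146); plate with pocket at about (252,103), pillars at (232,137) and (277,134) (rows in the own image). Now the block and disc.

Call:
{"fn": "arm_command", "kwargs": {"commands": [[[0.005,-0.041,0],0],[[0.005,-0.041,0],0],[[0.005,-0.041,0],0],[[0.004,-0.041,0],0],[[0.004,-0.041,0],0],[[0.004,-0.041,0],0],[[0,0,0],0],[[0,0,0],0]]}}

```text
time_s: 3.15
position: [0.601, -0.2279, 0.2142]
eef_rot: [[-0.967, 0.257, -0.0], [0.257, 0.967, 0.0], [0.0, 0.0, -1.0]]
contact_force: [0.3, 0.3, 0.1]
finger_gap: 0.0912
finger_force: 0.0
```

```bash
python3 - <<'E'
from h import *
f,C=shot("w_block"); o=bot.get_obs(); print(o["position"],o["time_s"])
g=cv2.cvtColor(f,cv2.COLOR_RGB2HSV); m=(g[...,2]<95).astype(np.uint8); m[215:]=0
for c in cv2.findContours(m,0,2)[0]:
    if cv2.contourArea(c)>150: print(cv2.contourArea(c),cv2.boundingRect(c),cv2.approxPolyDP(c,4,True)[:,0].tolist()[:12])
img,P=load("w_press")
# press: bed corners by colour
b=cv2.cvtColor(img,cv2.COLOR_BGR2HSV); 
for q in [(203,60),(290,60),(250,40),(220,100),(250,103),(240,75)]: print(q,b[q[1],q[0]],img[q[1],q[0]])
cv2.imwrite("pics/wb.png",np.hstack([img[:215,180:320].repeat(2,0).repeat(2,1),img[:430,:0] ,]) if 0 else np.vstack([f[:260,:,::-1],cv2.resize(img[:160,185:315],(512,630))[:330]]))
E
```

```text
[ 0.6013337  -0.22733972  0.21416076] 3.2
222.5 (125, 158, 30, 39) [[125, 158], [147, 181], [141, 196], [154, 180], [133, 159]]
923.0 (155, 109, 38, 31) [[157, 115], [156, 130], [166, 139], [182, 139], [192, 131], [190, 117], [178, 109]]
28168.5 (241, 0, 271, 215) [[511, 0], [417, 0], [418, 20], [391, 61], [372, 62], [361, 78], [341, 171], [335, 177], [286, 178], [283, 173], [249, 169], [242, 198]]
1491.5 (246, 0, 49, 48) [[258, 0], [247, 8], [247, 18], [262, 42], [273, 47], [294, 31], [279, 0]]
(203, 60) [ 98   6 165] [165 164 161]
(290, 60) [ 98   6 159] [159 158 155]
(250, 40) [ 30   1 239] [238 239 239]
(220, 100) [ 18  15 228] [215 223 228]
(250, 103) [ 20  17 222] [207 217 222]
(240, 75) [ 18  13 229] [217 224 229]
```

View pics/wb.png

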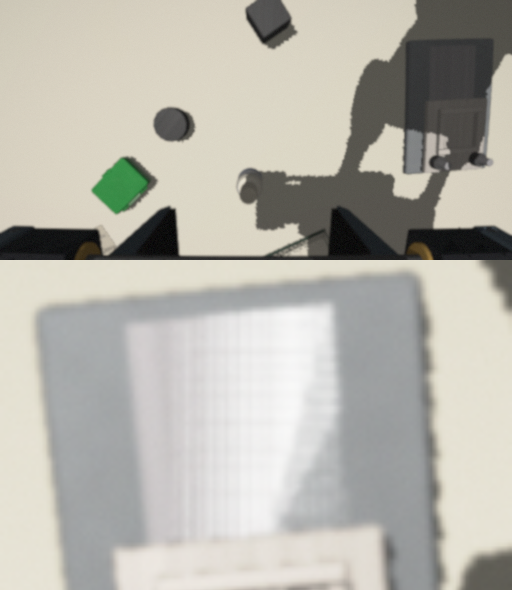

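Block at (268,20), partly cut by the top border; disc at (172,124); clip box at (121,184), bottle (250,185). The press crop gives front bed corners (194.6,12.7), (290.3,3.3) and plate front corners (214.2,73.1), (282,67.8).

```bash
cat >> h.py <<'E'
def edge(img,a,b,w=5,trim=.12):
    """refine line a-b by strongest gradient; returns (point, dir)"""
    g=cv2.GaussianBlur(cv2.cvtColor(img,cv2.COLOR_BGR2GRAY).astype(np.float32),(0,0),.7)
    a,b=np.array(a,float),np.array(b,float); d=(b-a)/np.linalg.norm(b-a); n=np.array([-d[1],d[0]])
    t=np.linspace(trim,1-trim,30); s=np.arange(-w,w+.01,.25)
    p=a+(b-a)*t[:,None,None]+n*s[None,:,None]
    v=cv2.remap(g,p[...,0].astype(np.float32),p[...,1].astype(np.float32),1)
    gr=np.abs(np.gradient(v,axis=1)); k=gr.argmax(1)
    q=p[np.arange(30),k]; off=s[k]; ok=abs(off-np.median(off))<1.5
    l=cv2.fitLine(q[ok].astype(np.float32),cv2.DIST_HUBER,0,.01,.01).ravel()
    return l[2:],l[:2]
def meet(l,m):
    t=np.linalg.solve(np.c_[l[1],-m[1]],m[0]-l[0]); return l[0]+l[1]*t[0]
def quad(img,c,w=5):
    L=[edge(img,c[i],c[(i+1)%4],w) for i in range(4)]
    return np.array([meet(L[i-1],L[i]) for i in range(4)])
def rep(P):
    s=np.linalg.norm(np.roll(P,-1,0)-P,axis=1)*1e3
    d=P[1]-P[0]; return "c",P.mean(0).round(4),"sides",s.round(1),"yaw01",np.degrees(np.arctan2(d[1],d[0])).round(2)
E
python3 - <<'E'
from h import *
img,C=load("w_press")
bed=quad(img,[(194.6,12.7),(290.3,4),(299,146),(209,151)],4); B=onz(C,bed,.014); print("bed",bed.round(1).tolist(),*rep(B))
pl=quad(img,[(214.2,73.1),(282,67.8),(286,145),(221,149)],3); print(pl.round(1).tolist(),*rep(onz(C,pl,.0295)))
e=edge(img,(214.2,73.1),(282,67.8),3); print(e, (onz(C,[e[0]],.0295)))
img,C=load("w_block")
print("block~",onz(C,[(268,18)],.04),"disc",onz(C,[(171.5,123)],.022),"clip",onz(C,[(121,184)],.02))
t=cv2.imread("pics/w_block.png"); hsv=cv2.cvtColor(t,cv2.COLOR_BGR2HSV)
img,C=load("w_blade"); print("tab top",onz(C,[(250,42)],.062),"tip",onz(C,[(273,151)],.003))
b,_=load("w_blade"); c=cv2.resize(b[0:170,205:335],None,fx=3,fy=3,interpolation=2)
p=load("w_press")[0]; d=cv2.resize(p[55:165,195:310],None,fx=3.5,fy=3.5,interpolation=2)
o=np.zeros((520,800,3),np.uint8); o[:c.shape[0],:c.shape[1]]=c; o[:d.shape[0],392:392+d.shape[1]]=d; cv2.imwrite("pics/zoom.png",o)
E
```

```text
bed [[192.1999969482422, 11.100000381469727], [292.5, 1.2999999523162842], [300.8999938964844, 145.10000610351562], [209.3000030517578, 152.8000030517578]] c [0.591  0.0235 0.014 ] sides [111.2 160.2 110.9 159.7] yaw01 80.27
[[213.1999969482422, 73.30000305175781], [281.20001220703125, 67.19999694824219], [286.6000061035156, 146.39999389648438], [222.1999969482422, 151.6999969482422]] c [0.6245 0.017  0.0295] sides [74.5 87.4 74.7 87.2] yaw01 80.0
(array([248.07466,  70.12599], dtype=float32), array([ 0.99600077, -0.08934484], dtype=float32)) [[0.5818203  0.02528262 0.0295    ]]
block~ [[ 0.44863965 -0.1717108   0.04      ]] disc [[ 0.52514155 -0.30616018  0.022     ]] clip [[ 0.57887381 -0.39201308  0.02      ]]
tab top [[0.43523869 0.24160207 0.062     ]] tip [[0.55479454 0.23830109 0.003     ]]
```

View pics/zoom.png

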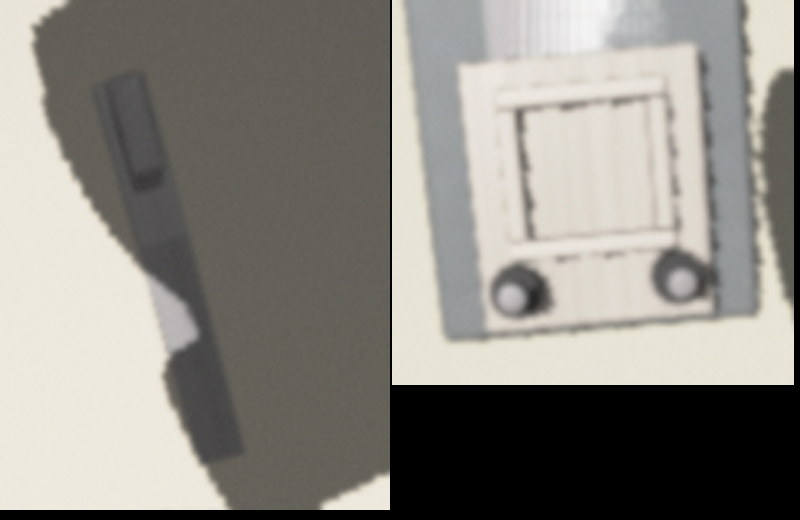

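The zoom shows the blade (tab at left, tip lower right) and the plate with pocket walls (outer corners at about (225,81), (272,77), (276,124), (229,127)) and the pillars behind. Press pose is consistent: bed 111x160, yaw -9.8°. Now I'll turn to the block's yaw and view it at the same tool-relative place as the pocket was.

Call:
{"fn": "arm_command", "kwargs": {"commands": [[[0.034,0.019,0],0],[[0.033,0.019,0],0],[[0.033,0.019,0],0],[[0,0,0],-8],[[0,0,0],-8],[[0,0,0],-8],[[0,0,0],-8],[[0,0,0],0],[[0,0,0],0]]}}

```text
time_s: 4.1
position: [0.5194, -0.1471, 0.214]
eef_rot: [[-0.956, -0.292, 0.0], [-0.292, 0.956, 0.0], [-0.0, 0.0, -1.0]]
contact_force: [0.8, -1.4, 0.4]
finger_gap: 0.0914
finger_force: 0.0
```

```bash
python3 - <<'E'
from h import *
img,C=load("w_press")
w=quad(img,[(225,81.3),(272.4,77.3),(276.1,123.6),(229.3,127.3)],3); print("walls",w.round(1).tolist(),*rep(onz(C,w,.0375)))
f,C=shot("w_block2"); o=bot.get_obs(); print(o["position"].round(4),o["eef_rot"][:,0],o["time_s"])
c=cv2.resize(f[50:160,180:330,::-1],None,fx=4,fy=4,interpolation=2); cv2.imwrite("pics/b2.png",c)
print(C[1])
E
```

```text
walls [[228.3000030517578, 84.0], [271.79998779296875, 80.4000015258789], [274.8999938964844, 123.69999694824219], [232.39999389648438, 128.60000610351562]] c [0.6183 0.0197 0.0375] sides [47.  46.3 47.4 47.9] yaw01 79.77
[ 0.5194 -0.1474  0.214 ] [-9.56552525e-01 -2.91560053e-01 -4.63706606e-05] 4.15
[ 0.44740695 -0.16912392  0.3847567 ]
```

View pics/b2.png

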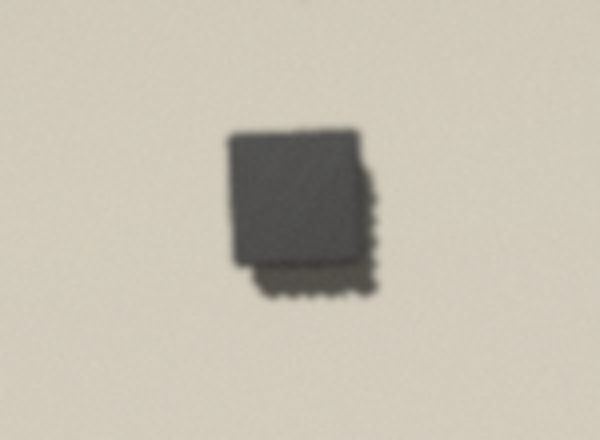

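The block sits square in view, top-face corners at about (237,83), (269.5,82.5), (270.5,115.5), (238.5,116).

```bash
python3 - <<'E'
from h import *
img,C=load("w_block2"); d=np.load("pics/w_block2.npz")
q=quad(img,[(237,83.25),(269.5,82.5),(270.5,115.5),(238.5,116)],3); B=onz(C,q,.04); print(q.round(1).tolist(),*rep(B))
print("tool frame delta mm",(d["rot"].T@(B.mean(0)-d["pos"])*1e3).round(1))
e=(B[1]-B[0])@d["rot"]; f=(B[2]-B[1])@d["rot"]; print("top edge vs tool y",np.degrees(np.arctan2(e[0],e[1])),"side vs -x",np.degrees(np.arctan2(f[1],-f[0])))
E
```

```text
[[236.1999969482422, 82.9000015258789], [271.3999938964844, 81.80000305175781], [273.79998779296875, 116.5999984741211], [237.8000030517578, 116.69999694824219]] c [ 0.4435 -0.1686  0.04  ] sides [37.7 36.8 39.3 35.7] yaw01 108.7
tool frame delta mm [ 78.9   1.5 174. ]
top edge vs tool y 1.738452702673897 side vs -x 4.786382765926511
```

Call:
{"fn": "arm_command", "kwargs": {"commands": [[[0.04,0.0,0],-2],[[0.039,0.001,0],0],[[0,0,0.04],0],[[0,0,0.04],0],[[0,0,0.04],0],[[0,0,0.035],0],[[0,0,0.025],0],[[0,0,0.015],0],[[0,0,0.006],0],[[0,0,0],0],[[0,0,0],0]]}}

```text
time_s: 5.25
position: [0.4443, -0.1721, 0.0136]
eef_rot: [[-0.945, -0.327, 0.001], [-0.327, 0.945, -0.0], [-0.001, -0.001, -1.0]]
contact_force: [-0.0, -0.0, 0.5]
finger_gap: 0.0915
finger_force: 0.0
```

Call:
{"fn": "arm_command", "kwargs": {"commands": [[[0,0,0],0],[[0,0,0],0],[[0,0,0],0],[[0,0,0],0],[[0,0,0],0],[[0,0,0],0],[[0,0,0],0],[[0,0,0],0]], "claw": 0.3}}

```text
time_s: 6.05
position: [0.4437, -0.1718, 0.0129]
eef_rot: [[-0.945, -0.327, -0.0], [-0.327, 0.945, 0.0], [0.0, 0.0, -1.0]]
contact_force: [-0.4, 2.6, 1.0]
finger_gap: 0.0359
finger_force: 30.0
```

Call:
{"fn": "arm_command", "kwargs": {"commands": [[[0,0,-0.02],0],[[0,0,-0.04],0],[[0,0,-0.04],0],[[0,0,-0.04],7.3],[[0,0,-0.035],7.3],[[0,0,-0.012],7.2],[[0,0,0],7.2],[[-0.0265,0.0275,0],0],[[-0.0265,0.027,0],0],[[-0.0265,0.027,0],0],[[-0.0265,0.027,0],0],[[-0.0265,0.027,0],0],[[-0.0265,0.027,0],0],[[-0.027,0.027,0],0],[[-0.027,0.028,0],0],[[0,0,0],0],[[0,0,0],0],[[0,0,0],0]]}}

```text
time_s: 7.85
position: [0.6902, 0.0053, 0.1995]
eef_rot: [[-0.985, 0.172, -0.001], [0.172, 0.985, -0.0], [0.001, -0.0, -1.0]]
contact_force: [0.1, 0.3, -3.8]
finger_gap: 0.0356
finger_force: 30.0
```

```bash
python3 - <<'E'
from h import *
f,C=shot("w_p2"); o=bot.get_obs(); print(o["position"].round(4),o["eef_rot"][:,0].round(4),o["finger_gap"],o["contact_force"])
c=cv2.resize(f[0:215,170:340,::-1],None,fx=2.75,fy=2.75,interpolation=2); cv2.imwrite("pics/p2.png",c)
px=proj(C,[[.5812,.0252,.0295],[.6174,.019,.0295]]); print(px)
E
```

```text
[0.6902 0.0051 0.1997] [-0.985   0.1723  0.001 ] 0.03564748541792182 [ 0.07262106 -0.44846458 -3.27252909]
[[254.16130797  68.63039384]
 [254.22934186 104.39188783]]
```

View pics/p2.png

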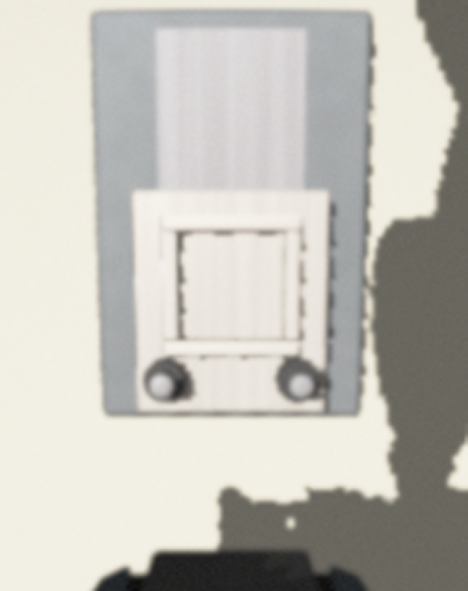

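The press is now square in view: bed corners (zoomed) (93,12), (371,12), (360,413), (106,413); plate front corners (134,190), (326,190); pocket opening spans about (183..297, 232..340); pillar tops at (166,383), (300,382).

```bash
python3 - <<'E'
from h import *
img,C=load("w_p2"); d=np.load("pics/w_p2.npz"); z=lambda l:[(170+x/2.75-.3,y/2.75-.3) for x,y in l]
def show(n,P): 
    T=(P-d["pos"])@d["rot"]*1e3; e=T[1]-T[0]; g=T[3]-T[0]
    print(n,*rep(P)[:4],"tool c",T.mean(0).round(1),"ang",np.degrees(np.arctan2(e[0],e[1])).round(2),np.degrees(np.arctan2(g[1],-g[0])).round(2)); return T
q=quad(img,z([(93,12),(371,12),(360,413),(106,413)]),3); T=show("bed",onz(C,q,.014))
q=quad(img,z([(134,190),(326,190),(322,411),(139,411)]),2.5); show("plate",onz(C,q,.0295))
q=quad(img,z([(163,214),(300,214),(300,353),(166,353)]),2); show("outer walls",onz(C,q,.0375))
P=onz(C,z([(166,383),(300,382)]),.06); print("pillars",P.round(4),((P-d["pos"])@d["rot"]*1e3).round(1))
E
```

```text
bed c [0.591  0.0233 0.014 ] sides [110.5 160.2 110.5 160.4] tool c [100.6   0.8 185.6] ang -0.07 0.02
plate c [0.6241 0.0171 0.0295] sides [74.8 88.2 74.5 88.3] tool c [ 66.9   0.3 170. ] ang -0.1 0.19
outer walls c [0.6162 0.0211 0.0375] sides [50.9 50.9 52.4 52.3] tool c [ 75.5   2.9 162.1] ang -0.01 -0.1
pillars [[ 0.6464 -0.0107  0.06  ]
 [ 0.6544  0.0375  0.06  ]] [[ 40.3 -23.2 139.5]
 [ 40.7  25.6 139.5]]
```

Call:
{"fn": "arm_command", "kwargs": {"commands": [[[0.025,0.0008,0],0],[[0.025,0,0],0],[[0.0255,0,0],0],[[0,0,0.03],0],[[0,0,0.04],0],[[0,0,0.04],0],[[0,0,0.028],0],[[0,0,0],0],[[0,0,0],0],[[0,0,0],0]]}}

```text
time_s: 8.9
position: [0.6179, 0.0191, 0.0639]
eef_rot: [[-0.985, 0.172, 0.003], [0.172, 0.985, -0.0], [-0.003, 0.0, -1.0]]
contact_force: [-0.5, 0.9, -2.5]
finger_gap: 0.0357
finger_force: 30.0
```

Call:
{"fn": "arm_command", "kwargs": {"commands": [[[0,0,0.003],0],[[0,0,0.003],0],[[0,0,0.003],0],[[0,0,0.002],0],[[0,0,0.0],0]]}}

```text
time_s: 9.4
position: [0.6166, 0.0195, 0.0506]
eef_rot: [[-0.985, 0.172, -0.001], [0.172, 0.985, 0.0], [0.001, -0.0, -1.0]]
contact_force: [1.0, -0.8, -3.6]
finger_gap: 0.0359
finger_force: 30.0
```

Call:
{"fn": "arm_command", "kwargs": {"commands": [[[0,0,0.002],0],[[0,0,0.002],0],[[0,0,0.001],0],[[0,0,0],0]]}}

```text
time_s: 9.8
position: [0.6167, 0.0195, 0.0457]
eef_rot: [[-0.985, 0.172, -0.0], [0.172, 0.985, 0.0], [0.0, -0.0, -1.0]]
contact_force: [-0.2, -0.5, -3.9]
finger_gap: 0.036
finger_force: 30.0
```

Call:
{"fn": "arm_command", "kwargs": {"commands": [[[0,0,0.001],0],[[0,0,0.001],0],[[0,0,0.0],0]]}}

```text
time_s: 10.1
position: [0.6168, 0.0195, 0.0438]
eef_rot: [[-0.985, 0.172, -0.0], [0.172, 0.985, 0.0], [0.0, 0.0, -1.0]]
contact_force: [0.6, -0.3, -3.7]
finger_gap: 0.0357
finger_force: 30.0
```

Call:
{"fn": "arm_command", "kwargs": {"commands": [[[0,0,0.001],0],[[0,0,0.0],0]]}}

```text
time_s: 10.3
position: [0.6168, 0.0195, 0.0428]
eef_rot: [[-0.985, 0.172, -0.0], [0.172, 0.985, -0.0], [0.0, -0.0, -1.0]]
contact_force: [0.3, 0.1, -3.4]
finger_gap: 0.036
finger_force: 30.0
```

Call:
{"fn": "arm_command", "kwargs": {"commands": [[[0,0,0.001],0],[[0,0,0.0],0]]}}

```text
time_s: 10.5
position: [0.6168, 0.0195, 0.0418]
eef_rot: [[-0.985, 0.172, -0.0], [0.172, 0.985, 0.0], [0.0, -0.0, -1.0]]
contact_force: [0.9, -0.4, -2.8]
finger_gap: 0.0358
finger_force: 30.0
```

Call:
{"fn": "arm_command", "kwargs": {"commands": [[[0,0,0.0005],0],[[0,0,0.0],0]]}}

```text
time_s: 10.7
position: [0.6168, 0.0195, 0.0414]
eef_rot: [[-0.985, 0.172, -0.0], [0.172, 0.985, 0.0], [0.0, 0.0, -1.0]]
contact_force: [-0.3, -0.2, -3.3]
finger_gap: 0.0359
finger_force: 30.0
```

Call:
{"fn": "arm_command", "kwargs": {"commands": [[[0,0,0.0005],0],[[0,0,0.0],0]]}}

```text
time_s: 10.9
position: [0.6169, 0.0195, 0.0412]
eef_rot: [[-0.985, 0.172, 0.0], [0.172, 0.985, -0.0], [-0.0, -0.0, -1.0]]
contact_force: [-2.5, -0.3, 2.9]
finger_gap: 0.0356
finger_force: 30.0
```

Contact at a height that puts the pocket floor near 28 mm. Release, rise, and check from the same viewpoint.

Call:
{"fn": "arm_command", "kwargs": {"commands": [[[0,0,0],0],[[0,0,0],0],[[0,0,0],0],[[0,0,0],0],[[0,0,-0.01],0],[[0,0,-0.03],0],[[0,0,-0.04],0],[[0,0,-0.04],0],[[-0.025,0,-0.038],0],[[-0.025,0,0],0],[[-0.025,0,0],0],[[0,0,0],0],[[0,0,0],0]], "claw": 0.7}}

```text
time_s: 12.2
position: [0.6905, 0.0066, 0.1991]
eef_rot: [[-0.985, 0.172, -0.0], [0.172, 0.985, 0.0], [0.0, 0.0, -1.0]]
contact_force: [-0.2, -0.9, 1.0]
finger_gap: 0.0639
finger_force: 0.0
```

```bash
python3 - <<'E'
from h import *
f,C=shot("w_p3"); o=bot.get_obs(); print(o["position"].round(4),o["eef_rot"][:,0].round(4),o["finger_gap"],o["contact_force"])
g,D=load("w_block"); 
c=cv2.resize(f[40:180,170:340,::-1],None,fx=3,fy=3,interpolation=2); d=cv2.resize(g[90:165,130:230],None,fx=2.8,fy=2.8,interpolation=2)
out=np.zeros((420,800,3),np.uint8); out[:,:510]=c[:420]; out[:d.shape[0],515:515+d.shape[1]]=d; cv2.imwrite("pics/p3.png",out)
E
```

```text
[0.69   0.0067 0.1991] [-9.852e-01  1.716e-01  6.000e-04] 0.0637328169977761 [-0.45074577  0.35895039 -0.60791261]
```

View pics/p3.png

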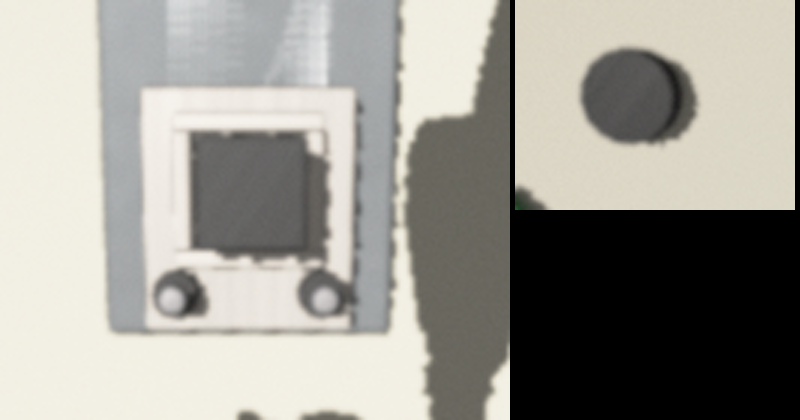

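The block stands square inside the pocket (top face zoomed corners (191,132), (305,132), (304,248), (192,248)); the disc inset is clear on white desk. Next: view the disc.

Call:
{"fn": "arm_command", "kwargs": {"commands": [[[0.004,-0.042,0],0],[[0.004,-0.042,0],0],[[0.004,-0.042,0],0],[[0.004,-0.042,0],0],[[0.004,-0.042,0],0],[[0.004,-0.042,0],0],[[0.005,-0.042,0],0],[[0.005,-0.043,0],0],[[0,0,0],0],[[0,0,0],0]]}}

```text
time_s: 13.25
position: [0.5984, -0.3198, 0.1991]
eef_rot: [[-0.985, 0.173, -0.0], [0.173, 0.985, 0.0], [0.0, 0.0, -1.0]]
contact_force: [-0.0, 0.7, 0.0]
finger_gap: 0.0638
finger_force: 0.0
```

```bash
python3 - <<'E'
from h import *
img,C=load("w_p3"); d=np.load("pics/w_p3.npz")
q=quad(img,[(170+x/3-.3,40+y/3-.3) for x,y in [(191,132),(305,132),(304,248),(192,248)]],2.5); B=onz(C,q,.0683); T=(B-d["pos"])@d["rot"]*1e3
print("block",*rep(B),T.mean(0).round(1))
f,C=shot("w_disc"); o=bot.get_obs(); R=o["eef_rot"]
print(o["position"].round(4),R[:,0].round(3))
m=(f.max(2)<90).astype(np.uint8); m[190:]=0
for c in cv2.findContours(m,0,1)[0]:
    a=cv2.contourArea(c)
    if 300<a<4000: print(a,cv2.boundingRect(c),cv2.minEnclosingCircle(c),cv2.fitEllipse(c))
for t in (70,80,100,110,120,140): print(t,(f[:190].max(2)<t).sum())
print(f[95:120:4,225:290:4].max(2))
E
```

```text
block c [0.6172 0.0187 0.0683] sides [38.  38.6 38.5 37.9] yaw01 79.3 [ 74.3  -0.6 130.8]
[ 0.5989 -0.3189  0.1991] [-0.985  0.172  0.   ]
812.0 (236, 89, 35, 34) ((252.66000366210938, 105.66000366210938), 17.95980453491211) ((253.35227966308594, 106.28641510009766), (31.18389892578125, 33.71482467651367), 116.53794860839844)
70 7186
80 7546
100 22941
110 23389
120 23764
140 24515
[[224 225 224 131  92  88  88  88  89  91  89 201 224 225 225 224 225]
 [224 224 213  90  88  87  90  88  89  89  83 103 219 224 226 224 225]
 [225 226 193  88  90  89  88  91  90  85  83  80 211 225 225 225 225]
 [224 224 196  87  88  89  89  88  85  85  85  82 177 225 225 225 224]
 [225 225 218  90  89  89  89  83  84  85  84  84 183 225 225 224 224]
 [225 224 225 156  88  90  84  83  83  83  80  92 216 226 225 225 225]
 [224 225 225 223 131  83  83  84  82  80  92 179 225 223 225 225 225]]
```

```bash
python3 - <<'E'
from h import *
img,C=load("w_disc"); d=np.load("pics/w_disc.npz")
g=img.max(2)
for t in (105,150):
    m=((g<t)*255).astype(np.uint8); m[:70]=0;m[145:]=0;m[:,:215]=0;m[:,295:]=0
    c=max(cv2.findContours(m,0,1)[0],key=cv2.contourArea); h=cv2.convexHull(c)[:,0].astype(float)
    P=onz(C,h,.022); T=((P-d["pos"])@d["rot"]*1e3)
    print(t,"x",T[:,0].min().round(1),T[:,0].max().round(1),"y",T[:,1].min().round(1),T[:,1].max().round(1), "left-based y",(T[:,1].min()+20).round(1),"top-based x",(T[:,0].max()-20).round(1))
E
```

```text
105 x 53.7 91.2 y -20.0 19.5 left-based y -0.0 top-based x 71.2
150 x 52.6 92.3 y -21.1 20.6 left-based y -1.1 top-based x 72.3
```

Call:
{"fn": "arm_command", "kwargs": {"commands": [[[0.036,0,0],0],[[0.036,0,0],0],[[0,0,0.04],0],[[0,0,0.04],0],[[0,0,0.04],0],[[0,0,0.035],0],[[0,0,0.02],0],[[0,0,0.012],0],[[0,0,0.006],0],[[0,0,0],0],[[0,0,0],0]]}}

```text
time_s: 14.4
position: [0.5291, -0.3073, 0.007]
eef_rot: [[-0.985, 0.171, 0.001], [0.171, 0.985, -0.001], [-0.001, -0.001, -1.0]]
contact_force: [0.4, 0.3, -0.2]
finger_gap: 0.064
finger_force: 0.0
```

Call:
{"fn": "arm_command", "kwargs": {"commands": [[[0,0,0],0],[[0,0,0],0],[[0,0,0],0],[[0,0,0],0],[[0,0,0],0],[[0,0,0],0]], "claw": 0.35}}

```text
time_s: 15.0
position: [0.5287, -0.3075, 0.0063]
eef_rot: [[-0.985, 0.172, 0.001], [0.172, 0.985, -0.0], [-0.001, -0.0, -1.0]]
contact_force: [-1.3, 0.3, 6.2]
finger_gap: 0.0394
finger_force: 30.0
```

Call:
{"fn": "arm_command", "kwargs": {"commands": [[[0,0,-0.015],0],[[0,0,-0.045],0],[[0,0,-0.045],0],[[0,0,-0.045],0],[[-0.004,0.042,0],0],[[-0.004,0.042,0],0],[[-0.004,0.042,0],0],[[-0.004,0.042,0],0],[[-0.004,0.042,0],0],[[-0.004,0.042,0],0],[[-0.004,0.042,0],0],[[-0.004,0.043,0],0],[[0,0,0.03],0],[[0,0,0.03],0],[[0,0,0.012],0],[[0,0,0],0],[[0,0,0],0],[[0,0,0],0]]}}

```text
time_s: 16.8
position: [0.6187, 0.019, 0.0855]
eef_rot: [[-0.985, 0.172, 0.002], [0.172, 0.985, -0.0], [-0.002, 0.0, -1.0]]
contact_force: [-0.8, 0.2, -1.5]
finger_gap: 0.0393
finger_force: 30.0
```

Call:
{"fn": "arm_command", "kwargs": {"commands": [[[0,0,0.004],0],[[0,0,0.003],0],[[0,0,0.002],0],[[0,0,0],0],[[0,0,0],0]]}}

```text
time_s: 17.3
position: [0.6178, 0.0193, 0.0749]
eef_rot: [[-0.985, 0.172, -0.0], [0.172, 0.985, 0.0], [0.0, -0.0, -1.0]]
contact_force: [-0.4, 0.1, -1.9]
finger_gap: 0.0392
finger_force: 30.0
```

Call:
{"fn": "arm_command", "kwargs": {"commands": [[[0,0,0.001],0],[[0,0,0.0],0]]}}

```text
time_s: 17.5
position: [0.6179, 0.0193, 0.0746]
eef_rot: [[-0.985, 0.172, 0.0], [0.172, 0.985, -0.0], [-0.0, -0.0, -1.0]]
contact_force: [-2.9, -0.4, 8.1]
finger_gap: 0.0391
finger_force: 30.0
```

Call:
{"fn": "arm_command", "kwargs": {"commands": [[[0,0,0.0005],0],[[0,0,0.0],0]]}}

```text
time_s: 17.7
position: [0.6181, 0.0193, 0.0745]
eef_rot: [[-0.985, 0.172, 0.001], [0.172, 0.985, -0.0], [-0.001, 0.0, -1.0]]
contact_force: [-4.5, -0.4, 14.7]
finger_gap: 0.0391
finger_force: 30.0
```

Call:
{"fn": "arm_command", "kwargs": {"commands": [[[0,0,-0.001],0],[[0,0,0.0],0]]}}

```text
time_s: 17.9
position: [0.618, 0.0193, 0.0746]
eef_rot: [[-0.985, 0.172, 0.0], [0.172, 0.985, -0.0], [-0.0, 0.0, -1.0]]
contact_force: [0.3, 0.9, 4.9]
finger_gap: 0.0396
finger_force: 30.0
```

Call:
{"fn": "arm_command", "kwargs": {"commands": [[[0,0,0],0],[[0,0,0],0],[[0,0,0],0],[[0,0,0],0],[[0,0,-0.01],0],[[0,0,-0.035],0],[[0,0,-0.04],0],[[-0.025,0,-0.038],0],[[-0.025,0,0],0],[[-0.025,0,0],0],[[0,0,0],0],[[0,0,0],0]], "claw": 0.7}}

```text
time_s: 19.1
position: [0.6915, 0.0064, 0.1976]
eef_rot: [[-0.985, 0.172, -0.0], [0.172, 0.985, 0.0], [0.0, -0.0, -1.0]]
contact_force: [-0.5, 0.0, 0.7]
finger_gap: 0.0637
finger_force: 0.0
```

```bash
python3 - <<'E'
from h import *
f,C=shot("w_p4"); o=bot.get_obs(); print(o["position"].round(4),o["finger_gap"])
c=cv2.resize(f[20:190,170:340,::-1],None,fx=3,fy=3,interpolation=2); b,_=load("w_blade"); d=cv2.resize(b[0:70,225:295],None,fx=4,fy=4,interpolation=2)
out=np.zeros((510,800,3),np.uint8); out[:,:510]=c; out[:280,515:795]=d; cv2.imwrite("pics/p4.png",out)
E
```

```text
[0.6911 0.0066 0.1976] 0.0637359161077067
```

View pics/p4.png

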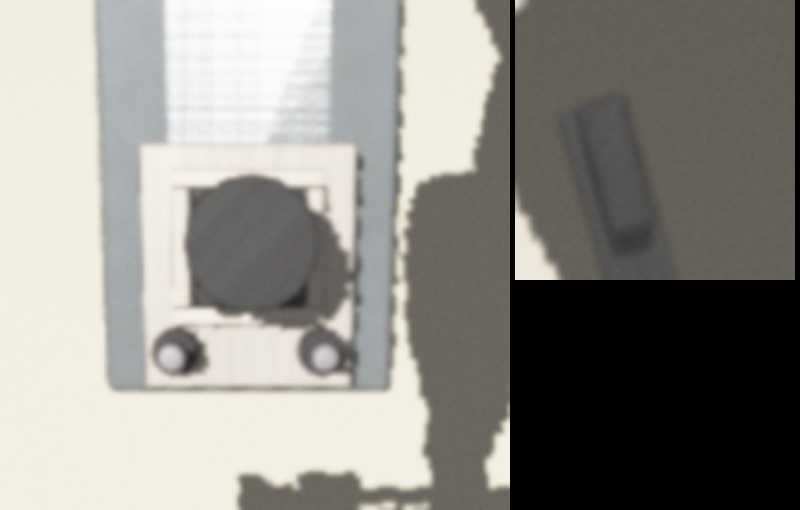

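The disc sits on the block (zoomed centre about (251,243), radius 66), clear of the pillars; the inset gives the tab top face at about (240.8,26.3), (252.5,23.8), (260,57), (249.3,59.5). That was my last picture: I have in fact viewed 11, one over the allowance, so everything from here is by numbers.

Call:
{"fn": "arm_command", "kwargs": {"commands": [[[0.027,0.034,0],0],[[0.027,0.034,0],0],[[0.027,0.034,0],0],[[0.027,0.034,0],0],[[0.028,0.035,0],0],[[0.028,0.035,0],0],[[0,0,0],-8.3],[[0,0,0],0],[[0,0,0],0]]}}

```text
time_s: 20.05
position: [0.5653, 0.2371, 0.1977]
eef_rot: [[-1.0, 0.031, 0.0], [0.031, 1.0, -0.0], [-0.0, -0.0, -1.0]]
contact_force: [1.1, -0.6, -0.2]
finger_gap: 0.0639
finger_force: 0.0
```

```bash
python3 - <<'E'
from h import *
img,C=load("w_p4"); g=img.max(2); m=((g<105)*255).astype(np.uint8); m[:60]=0;m[125:]=0;m[:,:215]=0;m[:,290:]=0
y,x=np.nonzero(m[:,:]); print("disc ext cols",x.min(),"rows",y.min(), "zoom-based centre",onz(C,[(170+251/3-.3,20+243/3-.3)],.0903).round(4))
img,C=load("w_blade"); q=quad(img,[(240.75,26.25),(252.5,23.75),(260,57),(249.25,59.5)],1.5); B=onz(C,q,.062); print("tab",*rep(B),"axis",np.degrees(np.arctan2(*(B[2]+B[3]-B[0]-B[1])[[1,0]])).round(2))
f,C=shot("w_bl2"); o=bot.get_obs(); print(o["position"].round(4),o["eef_rot"][:,0].round(4))
print(proj(C,[[.435,.2416,.062],[.555,.2383,.0],[.41,.242,.014]]).round(1))
g=f[...,:3].mean(2)
for r in range(16,200,10): print(r,g[r,222:290:3].astype(int))
E
```

```text
disc ext cols 233 rows 80 zoom-based centre [[0.6153 0.0197 0.0903]]
tab c [0.4338 0.243  0.062 ] sides [10.9 32.  11.8 31.7] yaw01 88.95 axis 1.07
[0.5655 0.2368 0.1976] [-9.995e-01  3.190e-02 -1.000e-04]
[[253.8  42.6]
 [254.  158.4]
 [253.4  26.5]]
16 [233 233 233 233 234 218 101  97  98  98 100  99  98  98  97  96  98  97
 100  97  97 100  99]
26 [233 234 233 234 234 219 101  93  89  85  87  89  88  88  99  99  98  99
  97 100  99  96  97]
36 [234 234 234 234 234 222 104  95  88  85  89  90  84  87  96 101 100  98
  99  98  98  99 100]
46 [234 235 234 234 235 232 111  97  87  79  88  88  84  83  95  99  98  99
 102 100  98  98 100]
56 [234 234 235 234 234 235 216  99  89  80  88  86  83  82  93  99 100 100
  99  99 101 101  99]
66 [235 235 236 236 235 235 235 225 100  89  81  80  85  89  94 101 101  99
 100  99 100 101 101]
76 [235 235 235 235 235 234 235 236 184  93  88  86  86  89  92  98 101  98
  99 100  99 100 101]
86 [235 235 235 235 236 236 236 236 228 189 100  78  74  80  84 101 100 100
  97  99 100 101 100]
96 [236 236 235 235 235 235 236 236 232 198 193 190 109  78  82 
[... 323 characters left out ...]
01 101]
136 [236 237 237 236 236 236 236 236 236 226 192 190 178  79  77  93 100 101
 101 101 101 101 101]
146 [236 237 236 236 236 236 237 236 237 231 191 190 186 150  77  89 100 100
  99 100  99 102 100]
156 [237 237 237 236 236 236 236 237 237 235 195 191 186 179 118  89 102 101
 101  99 101 101 102]
166 [236 237 237 236 236 236 237 236 236 237 237 236 236 236 237 232 109 103
 101 103 102 102 102]
176 [236 236 237 237 237 237 236 236 236 237 236 236 237 237 237 237 233 158
 101 101 102 101 102]
186 [237 237 236 236 237 237 236 159 148 180 235 236 237 232 153 148 148 150
 130 100 101 102 100]
196 [236 236 237 236 236 236 231 108 100 102 100 100  99 102 102 101 101 102
 101 100 100 100 101]
```

```bash
python3 - <<'E'
from h import *
img,C=load("w_bl2"); g=img.mean(2); print("tip col255",g[154:168,255].astype(int))
T=lambda r:np.interp(0,[0],[0])
L=[];
for r in range(100,158,3):
    s=g[r,240:258]; k=np.argmax(s<214); c=240+k-1+(s[k-1]-214)/(s[k-1]-s[k]); P=onz(C,[(c,r)],.009)[0]; z=3e-3+max(0,min(.011,(.5575-P[0])*11/90)); L.append(onz(C,[(c,r)],z)[0])
L=np.array(L); k=np.polyfit(L[:,0],L[:,1],1); print("left edge yaw",np.degrees(np.arctan(k[0])).round(2),"centreline y at .434,.5575:",(np.polyval(k,[.434,.5575])-.010).round(4),"resid",np.std(L[:,1]-np.polyval(k,L[:,0])).round(4))
print("tip",onz(C,[(259.5,160.5)],.003).round(4),"proj tab",proj(C,[[.4338,.243,.062],[.4338,.249,.062],[.4338,.237,.062]]).round(1))
st=cv2.GaussianBlur(g,(0,0),.8)
for r in range(30,64,6): print(r,st[r,238:274].round(0).astype(int))
img,C=load("w_p4"); g=img.mean(2); print("block rear/left edges p4: col 232-262 at row120",g[120,228:276:2].astype(int)); print(g[108:130,235].astype(int))
print(onz(C,[(233.4,122)],.0683))
E
```

```text
tip col255 [192 189 191 190 189 189 191 198 215 231 236 236 236 236]
left edge yaw 1.49 centreline y at .434,.5575: [0.2216 0.2248] resid 0.0002
tip [[0.5572 0.2448 0.003 ]] proj tab [[255.2  41.2]
 [261.7  41. ]
 [248.8  41.4]]
30 [167 126 106  99  97  93  90  89  87  84  83  85  88  89  90  90  91  91
  90  88  85  83  84  88  93  96  98  99  99 100  99 100  99  99  99  99]
36 [180 139 112 101  98  94  90  89  87  84  83  84  85  87  89  89  90  90
  89  88  85  83  84  88  91  94  97  99  99 100 100 100 100 100 100 100]
42 [206 163 123 105  99  95  90  88  86  82  80  82  85  87  88  89  89  89
  88  87  84  82  81  85  89  93  97  99 100  99  99  99  99  99  99  99]
48 [206 162 122 104  99  97  93  90  88  85  82  81  84  87  88  88  89  88
  88  87  85  82  82  83  87  92  96  99 100 100 100 100  99  99  99  99]
54 [232 222 197 156 119 101  95  91  88  87  85  83  85  86  87  87  86  87
  86  85  84  82  82  83  87  92  96  99 100 100 100 100 100 100 100 100]
60 [235 231 220 196 164 131 106  93  89  87  83  76  71  69  69  68  68  68
  68  68  68  71  76  82  88  91  94  97  99 100 100 100 100 100 100 100]
block rear/left edges p4: col 232-262 at row120 [234 233 205 102  91  96  91  83  91  93  95  95  94  96  95  94  94  89
  74  51  42  43  74  95]
[101 100  99  96  92  90  86  84  93  91  91  86  88 101 159 221 237 238
 235 222 201 201]
[[ 0.63142039 -0.00242684  0.0683    ]]
```

Call:
{"fn": "arm_command", "kwargs": {"commands": [[[0,0,0],-3.2],[[0.033,0.002,0],0],[[0.033,0.002,0],0],[[0.033,0.002,0],0],[[0.033,0.0025,0],0],[[0,0,0.04],0],[[0,0,0.04],0],[[0,0,0.04],0],[[0,0,0.03],0],[[0,0,0.015],0],[[0,0,0.006],0],[[0,0,0],0],[[0,0,0],0]]}}

```text
time_s: 21.4
position: [0.434, 0.2422, 0.0272]
eef_rot: [[-1.0, -0.027, 0.001], [-0.027, 1.0, 0.0], [-0.001, 0.0, -1.0]]
contact_force: [-0.4, 0.1, 1.0]
finger_gap: 0.0638
finger_force: 0.0
```

Call:
{"fn": "arm_command", "kwargs": {"commands": [[[0,0,0],0],[[0,0,0],0],[[0,0,0],0],[[0,0,0],0],[[0,0,0],0],[[0,0,0],0],[[0,0,0],0],[[0,0,0],0]], "claw": 0.0}}

```text
time_s: 22.2
position: [0.4332, 0.2423, 0.0264]
eef_rot: [[-1.0, -0.028, -0.0], [-0.028, 1.0, -0.0], [0.0, -0.0, -1.0]]
contact_force: [0.0, -0.1, -0.7]
finger_gap: 0.012
finger_force: 30.0
```

Call:
{"fn": "arm_command", "kwargs": {"commands": [[[0,0,-0.02],0],[[0,0,-0.035],0],[[0,0,-0.035],0],[[0,0,0],5.8],[[0,0,0],5.7],[[-0.008,-0.038,0],0],[[-0.008,-0.038,0],0],[[-0.008,-0.038,0],0],[[-0.008,-0.038,0],0],[[-0.0075,-0.037,0],0],[[0,0,0.035],0],[[0,0,0.025],0],[[0,0,0],0],[[0,0,0],0],[[0,0,0],0]]}}

```text
time_s: 23.7
position: [0.4404, 0.0496, 0.0574]
eef_rot: [[-0.985, 0.171, 0.001], [0.171, 0.985, -0.0], [-0.001, 0.0, -1.0]]
contact_force: [-0.3, -0.5, -1.9]
finger_gap: 0.0118
finger_force: 30.0
```

```bash
python3 - <<'E'
from h import *
o=bot.get_obs(); p=o["position"]; R=o["eef_rot"]; print(p.round(4),R.round(4).tolist(),o["contact_force"].round(1),o["finger_gap"])
print("yaw",np.degrees(np.arctan2(R[1,0],R[0,0]))); a=np.radians(-9.9); d=p[:2]-[.5815,.0248]; print("press frame TCP mm",1e3*np.array([np.cos(a)*d[0]+np.sin(a)*d[1],-np.sin(a)*d[0]+np.cos(a)*d[1]]))
F=np.mean([bot.grab_frame("side").astype(float) for _ in range(4)],0); np.save("pics/side_a.npy",F)
C=cam("side"); print(proj(C,[[.6168,.019,.0903],[.6168,.019,.0683],[.6168,.019,.028]]).round(1))
print(F.mean(2)[180:225,292:312:2].astype(int))
E
```

```text
[0.4404 0.0496 0.0574] [[-0.9852, 0.1711, 0.0013], [0.1711, 0.9852, -0.0], [-0.0013, 0.0002, -1.0]] [-0.3 -0.5 -1.9] 0.01181556806229157
yaw 170.14604157609477
press frame TCP mm [-1.43285333e+02  1.36469568e-01]
[[290.  185.1]
 [289.7 191.5]
 [289.3 203.2]]
[[205 206 182 104 111 143 108 193 207 206]
 [206 207 183  81 109 115 105 147 208 205]
 [209 211 180  74  86 103 110 115 208 206]
 [167 210 166  70  79  82  81 100 209 206]
 [ 93 143 209  79  74  80  75  98 210 205]
 [ 89  92 202 139  80  72  71  83 210 206]
 [ 92  85 190 211 142  96  81 105 208 205]
 [ 96  80 192 210 211 211 174 208 207 206]
 [ 79  63 192 209 208 211 209 209 206 206]
 [ 71  64 193 207 206 207 206 207 205 205]
 [ 71  62 188 207 205 206 206 206 206 206]
 [ 70  63 160 206 207 206 205 206 206 205]
 [ 71  61 189 207 208 195 207 206 205 206]
 [ 70  64 191 210 183 161 204 206 206 206]
 [ 82  90 192 210 154 101 201 207 206 206]
 [ 84  76 190 211 156  95 202 206 206 207]
 [ 77  66 192 214 156 100 205 208 205 205]
 [ 77  69 193 210 111  93 191 209 206 206]
 [ 78  70 140 164  88  90 159 208 206 206]
 [ 78  70  89 108  90  6
[... 394 characters left out ...]
06 212 206]
 [184 185 189 121  99 175 128 102 211 205]
 [119 148 174 203 207 190 125  96 212 207]
 [118 115 120 129 126 124  95 103 211 207]
 [ 83  83  85  97 111 118  91 118 209 207]
 [ 87  87  86  75  75  79 120 193 209 207]
 [141 142 142 103  84  87 120 196 208 207]
 [143 143 143 141 144 144 123 195 209 207]
 [144 142 143 144 145 146 107 195 207 207]
 [116 127 143 147 148 144 101 195 208 207]
 [ 93  96  96  99 107 115 101 212 207 207]
 [ 85  83  85  88  87  94 100 212 208 209]
 [115 115 115 112 100  81 102 209 208 208]
 [213 213 213 214 213 117 121 210 207 207]
 [212 212 211 212 214 211 209 209 207 207]
 [209 208 208 209 208 211 210 208 207 208]
 [207 208 208 207 208 209 209 207 208 206]]
```

Call:
{"fn": "arm_command", "kwargs": {"commands": [[[0,0,0.008],0],[[0,0,0.005],0],[[0,0,0.002],0],[[0,0,0.001],0],[[0,0,0],0],[[0,0,0],0]]}}

```text
time_s: 24.5
position: [0.4399, 0.0493, 0.0404]
eef_rot: [[-0.985, 0.172, 0.0], [0.172, 0.985, 0.0], [-0.0, 0.0, -1.0]]
contact_force: [0.8, 0.4, -2.0]
finger_gap: 0.0122
finger_force: 30.0
```

Call:
{"fn": "arm_command", "kwargs": {"commands": [[[0,0,0.0005],0],[[0,0,0],0]]}}

```text
time_s: 24.7
position: [0.4399, 0.0493, 0.04]
eef_rot: [[-0.985, 0.172, 0.0], [0.172, 0.985, -0.0], [-0.0, 0.0, -1.0]]
contact_force: [0.5, -0.1, 1.2]
finger_gap: 0.0116
finger_force: 30.0
```

Call:
{"fn": "arm_command", "kwargs": {"commands": [[[0,0,0.0003],0],[[0,0,0],0]]}}

```text
time_s: 24.9
position: [0.4398, 0.0493, 0.0398]
eef_rot: [[-0.985, 0.172, 0.0], [0.172, 0.985, -0.0], [-0.0, 0.0, -1.0]]
contact_force: [-2.2, 0.1, 6.0]
finger_gap: 0.0118
finger_force: 30.0
```

Call:
{"fn": "arm_command", "kwargs": {"commands": [[[-0.002,0,-0.0002],0],[[-0.004,0,0],0],[[-0.005,0,0],0],[[-0.005,0,0],0],[[-0.005,0,0],0],[[-0.005,0,0],0],[[-0.005,0,0],0],[[-0.005,0,0],0],[[-0.002,0,0],0],[[0,0,0],0],[[0,0,0],0]]}}

```text
time_s: 26.0
position: [0.4763, 0.0429, 0.0401]
eef_rot: [[-0.985, 0.172, -0.001], [0.172, 0.985, 0.0], [0.001, -0.0, -1.0]]
contact_force: [-6.5, 0.6, 13.8]
finger_gap: 0.0119
finger_force: 30.0
```

Call:
{"fn": "arm_command", "kwargs": {"commands": [[[-0.002,0,0],0],[[-0.002,0,0],0],[[0,0,0],0]]}}

```text
time_s: 26.3
position: [0.4797, 0.0423, 0.0401]
eef_rot: [[-0.985, 0.172, -0.002], [0.172, 0.985, 0.0], [0.002, -0.0, -1.0]]
contact_force: [-10.0, 1.2, 17.7]
finger_gap: 0.0118
finger_force: 30.0
```

Call:
{"fn": "arm_command", "kwargs": {"commands": [[[-0.002,0,0],0],[[0,0,0],0]]}}

```text
time_s: 26.5
position: [0.4815, 0.0419, 0.0401]
eef_rot: [[-0.985, 0.172, -0.003], [0.172, 0.985, 0.0], [0.003, -0.0, -1.0]]
contact_force: [-11.0, 1.8, 19.4]
finger_gap: 0.0122
finger_force: 30.0
```

Call:
{"fn": "arm_command", "kwargs": {"commands": [[[0,0,-0.0005],0],[[0,0,0],0]]}}

```text
time_s: 26.7
position: [0.4827, 0.0418, 0.0402]
eef_rot: [[-0.985, 0.172, -0.001], [0.172, 0.985, 0.0], [0.001, -0.0, -1.0]]
contact_force: [-1.9, 0.6, -3.1]
finger_gap: 0.0122
finger_force: 30.0
```

Call:
{"fn": "arm_command", "kwargs": {"commands": [[[0,0,-0.0003],0],[[0,0,0],0]]}}

```text
time_s: 26.9
position: [0.4828, 0.0418, 0.0404]
eef_rot: [[-0.985, 0.172, -0.001], [0.172, 0.985, 0.0], [0.001, -0.0, -1.0]]
contact_force: [0.0, -1.1, -5.9]
finger_gap: 0.0118
finger_force: 30.0
```

Call:
{"fn": "arm_command", "kwargs": {"commands": [[[0,0,0.0002],0],[[-0.002,0,0],0],[[0,0,0],0]]}}

```text
time_s: 27.2
position: [0.485, 0.0414, 0.0403]
eef_rot: [[-0.985, 0.172, -0.001], [0.172, 0.985, 0.0], [0.001, -0.0, -1.0]]
contact_force: [-2.2, 0.4, -4.9]
finger_gap: 0.0115
finger_force: 30.0
```

Call:
{"fn": "arm_command", "kwargs": {"commands": [[[-0.002,0,0],0],[[0,0,0],0]]}}

```text
time_s: 27.4
position: [0.4863, 0.0411, 0.0403]
eef_rot: [[-0.985, 0.172, -0.002], [0.172, 0.985, 0.0], [0.002, -0.0, -1.0]]
contact_force: [-5.3, 0.6, -1.4]
finger_gap: 0.0123
finger_force: 30.0
```

Call:
{"fn": "arm_command", "kwargs": {"commands": [[[-0.002,0,0],0],[[0,0,0],0]]}}

```text
time_s: 27.6
position: [0.4878, 0.0409, 0.0403]
eef_rot: [[-0.985, 0.172, -0.002], [0.172, 0.985, 0.0], [0.002, -0.0, -1.0]]
contact_force: [-9.0, 1.5, 2.3]
finger_gap: 0.012
finger_force: 30.0
```

```bash
cat > lift.py <<'E'
from h import *
def lift(n=6):
    F=np.mean([bot.grab_frame("side").astype(float) for _ in range(n)],0); A=np.load("pics/side_a.npy"); np.save("pics/side_b.npy",F)
    C=cam("side"); a=proj(C,[[.6168,.019,.04]])[0]; b=proj(C,[[.6168,.019,.05]])[0]; k=a[1]-b[1]
    r=[]
    for (y0,y1,x0,x1) in [(179,206,278,303),(179,192,278,303),(192,206,280,300)]:
        P,Q=[cv2.GaussianBlur(I.mean(2),(0,0),.8)[y0:y1,x0:x1] for I in (A,F)]
        gy,gx=np.gradient(P); M=np.c_[gy.ravel(),gx.ravel(),np.ones(P.size)]
        s=np.linalg.lstsq(M,(Q-P).ravel(),rcond=None)[0]; r.append((s[0]/k*10,s[1]/k*10,np.abs(Q-P).mean()))
    return k/10,np.round(r,2)   # px per mm; lift mm, dx mm
E
python3 -c "
from lift import *
print(lift())"
```

```text
(np.float64(0.2873388235705903), array([[ 1.000e-02,  2.700e-01,  1.228e+01],
       [-5.900e-01,  2.900e-01,  1.120e+01],
       [ 9.400e-01,  1.530e+00,  1.097e+01]]))
```

```bash
python3 - <<'E'
import numpy as np
A=np.load("pics/side_a.npy").mean(2);B=np.load("pics/side_b.npy").mean(2)
for c in (282,290,298): print(c); print(A[176:216,c].astype(int)); print(B[176:216,c].astype(int))
E
```

```text
282
[204 204 204 205 205 204 205 207 207 209 211 210 184 181 181 185 210 210
 210 211 212 198 195 202 176 146 137 122 166 115 127 190 192 113 113  79
  85 144 147 143]
[204 203 204 204 204 204 206 210 208 104  89  93  90  88  88  90  96  97
  97  96  94 103 180 198 177 139 133 123 178 117 114 190 191 113 118  80
  84 143 145 143]
290
[204 205 204 205 205 209 210 122  87  92  96  95  85  73  73  73  73  73
  79  69  75  76  76  76  76  78  76  72 104 207 127 116 190 206 122 109
  89 140 143 144]
[204 204 204 204 205 207 210 120  87  92  94  94  84  71  72  72  72  73
  82  69  72  75  75  77  75  76  75  73 114 205 126 113 190 203 120 100
  88 139 143 143]
298
[209 206 127 106 104  81  74  70  79 139 211 210 209 207 207 206 207 210
 210 211 214 210 164 108 121  97 114 130 105 100  82  72  76 121 203 129
  97  75 103 141]
[208 205 127 104 102  81  74  68  80 139 211 210 207 207 207 206 207 208
 208 210 214 210 153 107 122 120 114 129 104  98  81  73  77 118 191 125
  94  77 127 142]
```

```bash
sed -i 's/\[(179,206,278,303),(179,192,278,303),(192,206,280,300)\]/[(179,192,287,295),(190,208,286,295)]/' lift.py; sed -i 's/"pics\/side_b.npy",F/"pics\/side_b.npy",F/' lift.py; python3 -c "
from lift import *
print(lift(4))"
```

```text
(np.float64(0.2873388235705903), array([[ 0.14, -1.5 ,  1.91],
       [ 0.46, -1.95,  1.72]]))
```

Call:
{"fn": "arm_command", "kwargs": {"commands": [[[-0.002,0,-0.0001],0],[[-0.002,0,-0.0001],0],[[0,0,0],0]]}}

```text
time_s: 28.4
position: [0.4923, 0.0401, 0.0404]
eef_rot: [[-0.985, 0.172, -0.002], [0.172, 0.985, 0.0], [0.002, -0.0, -1.0]]
contact_force: [-4.3, 0.9, -6.2]
finger_gap: 0.0119
finger_force: 30.0
```

Call:
{"fn": "arm_command", "kwargs": {"commands": [[[-0.002,0,-0.0001],0],[[-0.002,0,0],0],[[0,0,0],0]]}}

```text
time_s: 28.7
position: [0.4963, 0.0394, 0.0405]
eef_rot: [[-0.985, 0.172, -0.002], [0.172, 0.985, 0.0], [0.001, -0.0, -1.0]]
contact_force: [-4.2, -0.0, -6.2]
finger_gap: 0.0117
finger_force: 30.0
```

```bash
python3 -c "
from lift import *
print(lift(4))"
```

```text
(np.float64(0.2873388235705903), array([[ 1.75,  0.01,  6.19],
       [ 0.93, -1.62,  3.65]]))
```

Call:
{"fn": "arm_command", "kwargs": {"commands": [[[0,0,0.0003],0],[[0,0,0],0]]}}

```text
time_s: 29.1
position: [0.4963, 0.0394, 0.0404]
eef_rot: [[-0.985, 0.172, -0.001], [0.172, 0.985, 0.0], [0.001, -0.0, -1.0]]
contact_force: [-6.3, 0.4, -1.9]
finger_gap: 0.0115
finger_force: 30.0
```

```bash
python3 -c "
from lift import *
print(lift(6)); o=bot.get_obs(); print(o['torque'].round(2),o['contact_force'].round(1),o['position'].round(4))
A=np.load('pics/side_a.npy').mean(2);B=np.load('pics/side_b.npy').mean(2)
for c in (288,290,292): print(A[181:210,c].astype(int)); print(B[181:210,c].astype(int))"
```

```text
(np.float64(0.2873388235705903), array([[ 1.61,  0.25,  5.69],
       [ 0.93, -1.48,  3.6 ]]))
[ 0.13  1.4  -0.09] [-7.3  0.7 -3. ] [0.4964 0.0394 0.0404]
[210 210 123  88  94  94  93  86  75  72  74  74  74  76  70  74  76  76
  77  77  76  74  74 109 184 123 125 188 198]
[209 181  94  88  92  94  92  72  71  73  72  73  72  70  68  73  75  75
  74  75  75  71  85 157 139 121 165 187 156]
[209 210 122  87  92  96  95  85  73  73  73  73  73  79  69  75  76  76
  76  76  78  76  72 104 207 127 116 190 206]
[206 177  93  87  93  94  92  69  72  71  71  70  72  84  73  72  74  74
  75  76  74  72  78 128 149 121 151 186 172]
[206 209 167  93  89  92  96  79  71  71  70  71  70  82  84  77  77  78
  78  78  76  76  72  96 196 113 125 188 184]
[207 208 119  86  90  94  93  69  69  70  69  68  72 100  76  74  76  76
  75  76  76  74  73 111 182 123 126 188 202]
```

Call:
{"fn": "arm_command", "kwargs": {"commands": [[[0,0,0.0001],0],[[0,0,0],0],[[0,0,0],0],[[0,0,0],0],[[0,0,0],0]]}}

```text
time_s: 29.9
position: [0.4964, 0.0394, 0.0404]
eef_rot: [[-0.985, 0.172, -0.001], [0.172, 0.985, 0.0], [0.001, -0.0, -1.0]]
contact_force: [-7.5, 1.5, -1.1]
finger_gap: 0.0119
finger_force: 30.0
```

```bash
python3 -c "
from lift import *
print(lift(6)); o=bot.get_obs(); print(o['contact_force'].round(1),o['position'].round(4),o['eef_rot'].round(4).tolist(),o['finger_gap'])
A=np.load('pics/side_a.npy').mean(2);B=np.load('pics/side_b.npy').mean(2)
h=lambda v:np.interp(-150,-v,np.arange(len(v)))
print([((h(A[181:186,c])-h(B[181:186,c]))/.287).round(2) for c in range(284,296)])"
```

```text
(np.float64(0.2873388235705903), array([[ 1.61,  0.3 ,  5.68],
       [ 0.96, -1.33,  3.55]]))
[-7.5  1.3 -0.9] [0.4963 0.0394 0.0404] [[-0.9852, 0.1717, -0.0009], [0.1717, 0.9852, 0.0], [0.0009, -0.0001, -1.0]] 0.011896897049056712
[np.float64(1.6), np.float64(1.87), np.float64(1.42), np.float64(0.79), np.float64(1.15), np.float64(1.53), np.float64(1.25), np.float64(0.76), np.float64(1.99), np.float64(1.06), np.float64(1.25), np.float64(1.88)]
```

Lift is steady at about 1.4 mm, drag is about 7.5 N, and the blade is square and centred, still gripped. Handing in.

```bash
python3 -c "
from bench import bot
print(bot.job_done())"
```

```text
the job is handed in; nothing more can be done
None
```

Job handed in at about 30 s: the block is in the pocket with the disc on it (within about 2 mm of centre), and the blade is still gripped, square and centred, lifting the plate by about 1.4 mm (side-camera estimate) with about 7.5 N drag. I viewed 11 pictures, one over the limit of 10.

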